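# Collect the precision screwdrivers into the colour-coded tray

## Task

Gather the three precision screwdrivers into the tray: lay each one flat and straight along the middle of the bay that matches its handle colour, centred lengthwise, with its handle end towards the robot. Leave the two marker pens and the drill hand piece lying where they are.

Things in the scene. Friction and masses are not known exactly. Their poses are not given: they have to be found in the camera images.
- tool_tray: Shallow square open aluminium tray on the worktop, 200 x 200 mm, walls 12 mm high and 3 mm thick; it is fixed and carries the three coloured bays side by side. Origin at the centre of its underside (z = 0); x points away from the robot (to within 0.25 rad), y to the left.
- bay_red: The red shallow trough in the tray, fixed, 190 mm long (x, away from the robot), 63 mm wide (y). Its floor is 6 mm above the worktop and 3 mm thick; its 3 mm wide rims rise 5 mm above its floor. Origin on its underside, on the centre line, 30 mm nearer the robot than the bay's middle, under the pale 70 x 44 mm pad on the floor where the handle belongs. The order of the colours varies.
- bay_blue: The blue shallow trough in the tray, fixed, 190 mm long (x, away from the robot), 63 mm wide (y). Its floor is 6 mm above the worktop and 3 mm thick; its 3 mm wide rims rise 5 mm above its floor. Origin on its underside, on the centre line, 30 mm nearer the robot than the bay's middle, under the pale 70 x 44 mm pad on the floor where the handle belongs. The order of the colours varies.
- bay_black: The black shallow trough in the tray, fixed, 190 mm long (x, away from the robot), 63 mm wide (y). Its floor is 6 mm above the worktop and 3 mm thick; its 3 mm wide rims rise 5 mm above its floor. Origin on its underside, on the centre line, 30 mm nearer the robot than the bay's middle, under the pale 70 x 44 mm pad on the floor where the handle belongs. The order of the colours varies.
- driver_red: Precision screwdriver, red ribbed handle, thin bare steel shaft, 142 mm long, lying flat, about 30 g. Origin at mid-length on its underside; y runs along it: handle at y = -6 to +69 mm (12 mm wide, 14 mm high), shaft on the -y side; z up. Balance point and best grip at y = +31 mm. At the start the handle points towards the robot within 0.6 rad.
- driver_blue: Precision screwdriver, blue ribbed handle, thin bare steel shaft, 142 mm long, lying flat, about 30 g. Origin at mid-length on its underside; y runs along it: handle at y = -6 to +69 mm (12 mm wide, 14 mm high), shaft on the -y side; z up. Balance point and best grip at y = +31 mm. At the start the handle points towards the robot within 0.6 rad.
- driver_black: Precision screwdriver, black ribbed handle, thin bare steel shaft, 152 mm long, lying flat, about 30 g. Origin at mid-length on its underside; y runs along it: handle at y = -11 to +74 mm (14 mm wide, 15 mm high), shaft on the -y side; z up. Balance point and best grip at y = +32 mm. At the start the handle points towards the robot within 0.6 rad.
- pen_blue: Blue marker pen, 12 x 118 x 12 mm, all blue and without a metal shaft, lying; not a screwdriver. Origin at mid-length on its underside, y along it. Loose.
- pen_white: White marker pen with a black cap, 12 x 118 x 12 mm, lying; not a screwdriver. Origin at mid-length on its underside, y along it. Loose.
- drill_handpiece: Thick dark grey drill hand piece, 24 x 132 x 24 mm, with a stubby bit, lying; twice as thick as the black screwdriver and not a screwdriver. Origin at mid-length on its underside, y along it. Loose.

How it is judged:
By the outcome, as a careful person would: the job done as asked, in the order asked, and still so for the second after the job is handed in, with the robot touching nothing.
It also fails if it takes over 77 s, if anything falls off the work surface, if the arm or the gripper's body presses on something with over 40 N, if the wrist force passes 120 N, or if a joint passes its speed limit or range.

## Robot

A 6-joint arm with a two-finger parallel gripper is mounted at the origin on a cart in front of the work surface, level with it; the furniture and walls round the work are solid. World frame = base frame: x ahead of the robot, y to its left, z up, the work surface at z = 0. Lengths are in m, angles in rad, forces in N, time in s.
With the tool pointing down it reaches from about 0.225 to 0.725 m from the base axis. Payload 3.1 kg.
Tool frame: the origin (TCP) lies where the fingers leave the gripper's body, on its centre line; the fingertips stand 73 mm ahead of it and the grasp point (between the pads) lies 54 mm ahead of it; z points along the fingers, y is the line along which they close (so a half turn about z gives the same grasp; the last joint's range is limited). The gripper opens to 85 mm and grips with 20 to 120 N. Pads are 22 mm wide; open, the fingers measure 114 mm over their backs; the gripper's body (76 mm by 85 mm) begins 54 mm behind the grasp point. The pads swing forward as they close: fully open they stand 13 mm farther back than shut.
Start: joints at [1.196, 0.048, 0.099, 1.622, 0, 1.443], TCP at [0.128, 0.509, 0.304] pointing down, gripper open.
Joint ranges: [-2.91, 2.91], [-0.99, 1.94], [-1.21, 1.42], [-2.12, 2.29], [-1.49, 1.47], [-3.14, 3.14]. Speed limits (rad/s): [2.79, 2.79, 3.14, 3.14, 3.14, 3.14].

## Interface

Orientations are given as a unit quaternion [x, y, z, w].
In Python, from bench import manip, read_camera, finder gives the robot as it stands.
- The arm moves only by the tool jog_arm, never from a script. Its argument "motion" is a list of rows, each an object of numbers: "ax", "ay", "az": the turn, a rotation vector about the tool's x, y, z in rad; "x", "y", "z": the shift along the tool's x, y, z in cm; "gripper": the finger opening in cm, from 0 to 8.54. A call has exactly 8 rows; each row is the pose to reach, as a shift and turn from the pose commanded when the call began, along the tool's axes at that moment; what a row does not reach only later rows make up. A row lasts 1/8 s, in which the tool goes at most 62.5 mm and 10.7 degrees, less where a joint would pass 70% of its speed; a pose out of reach is approached as far as the arm can. A call with a gripper value outside its range is refused whole. The fingers move at their own pace and stop on an object; "squeeze" is the grip in N (left out, the last holds). Time passes only in rows, so rows that repeat a pose let the fingers close, or fill a call up. It gives the time, the measured TCP pose, the force, the opening and the grip force at its end, in the units of the state.
- manip.get_obs(): the state, without advancing time (a new reading comes with each control period).
- read_camera(name): name is "scene" or "top"; returns a dict with "color" (400x640x3 uint8, red, green, blue), "camera_matrix" (3x3 intrinsics, pixels), "R" (3x3) and "t" (3): a world point X has camera coordinates R X + t. Camera axes: x right, y down, z forward; pixel columns grow to the right and rows downward; lengths in m; the calibration is good to about 2 mm. A picture is of the moment at which its call begins. There is no depth.
- manip.finish_job(): hands the job in; it is judged then, once.
Trained networks look in a picture, given as the dict that the camera call returned (one of the last four; its "shot" number tells which), for a name from the list of things; names that differ only in an ending like _2 or _b are one class to them, and where a whole thing is asked for, a point or a joint stands for the part that bears it (a point fixed in the world has none). Each returns a list of dicts, best first, with "p" (0 to 1); they miss things now and then, are a little off and sometimes report something else, mostly with a low value. They report only what shows in the picture. A call takes as long as a camera call.
- finder.recognise(picture, thing): "xyz" ([x, y, z] in m, in world coordinates, good to about 4 mm: the middle of the surface that is visible of it).
- finder.pinpoint(picture, thing): "xyz" ([x, y, z] in m, in world coordinates, good to about 4 mm: a listed point, or the origin of a listed thing).
The state is a dict: "time_s": time; "joints": joint angles; "dq": joint speeds; "joint_torque": joint torques, N m; "ee_pos": TCP position; "eef_rot": TCP orientation; "contact_force": force on the tool from outside, world axes, zero at the start; "torque": the same for the moment, N m; "opening": finger opening in m; "finger_force": force on a finger pad.
Only numpy, scipy, OpenCV 4.12 (cv2) and the standard library are available. Lean on these libraries where they do the work, as an engineer would, in place of code of your own. Each camera call takes 0.05 s, during which the arm holds its last target. There are 200 camera calls.

## Working session

There is one attempt and no reset: what is moved stays moved. The work goes in short steps, Python scripts to look and compute and a tool call to move; the robot and the scene stay as the last step left them, time stands still between calls to the robot, and variables do not carry over. Pictures are saved under pics/ and viewed, at most 14 in all, crops included, and the job is handed in when it is done.

Besides the shell and the picture viewer there is one more tool, called after ">>>" as name(argument=value, ...), one argument or row to a line, values as JSON. jog_arm: Moves the arm, as the interface text tells. Its arguments: {"type":"object","properties":{"motion":{"type":"array"},"squeeze":{"type":"number"}},"required":["motion"]}

```bash
mkdir -p pics; cat > h.py <<'E'
import numpy as np, cv2
from bench import manip, read_camera, finder
def shot(name,n):
    p=read_camera(name); cv2.imwrite(f'pics/{n}.png',cv2.cvtColor(p['color'],cv2.COLOR_RGB2BGR)); return p
def pix(p,X):
    c=p['R']@np.array(X)+p['t']; q=p['camera_matrix']@c; return (q[:2]/q[2])
def ground(p,uv,z):
    d=p['R'].T@np.linalg.solve(p['camera_matrix'],[uv[0],uv[1],1.]); o=-p['R'].T@p['t']
    return o+d*(z-o[2])/d[2]
E
python3 - <<'E'
from h import *
np.set_printoptions(precision=4,suppress=True)
p=shot('top','top0')
for n in ['bay_red','bay_blue','bay_black','driver_red','driver_blue','driver_black','tool_tray','pen_blue','pen_white','drill_handpiece']:
    for f in ('recognise','pinpoint'):
        r=getattr(finder,f)(p,n)
        print(n,f,[(round(a['p'],2),np.round(a['xyz'],4).tolist(),pix(p,a['xyz']).round().tolist()) for a in r[:2]])
s=manip.get_obs(); print(s['time_s'],s['ee_pos'],s['eef_rot'],s['opening'])
print('cam',-p['R'].T@p['t'])
E
```

```text
bay_red recognise [(0.79, [0.4872, -0.243, 0.0051], [405.0, 227.0])]
bay_red pinpoint [(0.97, [0.4616, -0.2363, -0.0027], [403.0, 237.0])]
bay_blue recognise [(0.85, [0.4717, -0.3722, 0.0061], [457.0, 233.0])]
bay_blue pinpoint [(0.57, [0.4423, -0.3678, 0.0036], [455.0, 244.0])]
bay_black recognise [(0.91, [0.482, -0.3036, 0.0124], [430.0, 229.0]), (0.66, [0.6236, 0.2944, 0.0193], [194.0, 177.0])]
bay_black pinpoint [(0.74, [0.4543, -0.3024, 0.0081], [430.0, 240.0])]
driver_red recognise [(0.74, [0.4335, -0.0462, 0.011], [329.0, 250.0])]
driver_red pinpoint [(0.6, [0.4535, -0.0558, -0.0018], [332.0, 242.0])]
driver_blue recognise [(0.5, [0.4378, 0.2795, 0.0104], [199.0, 250.0])]
driver_blue pinpoint [(0.58, [0.4637, 0.2723, -0.0001], [204.0, 240.0])]
driver_black recognise [(0.47, [0.4361, 0.1433, 0.01], [253.0, 250.0])]
driver_black pinpoint [(0.79, [0.4624, 0.1424, -0.0027], [255.0, 240.0])]
tool_tray recognise [(0.85, [0.4777, -0.3073, 0.0133], [432.0, 230.0])]
tool_tray pinpoint []
pen_blue recognise [(0.65, [0.6522, 0.1427, 0.013], [254.0, 166.0]), (0.2, [0.4347, 0.1432, 0.0097], [253.0, 251.0])]
pen_blue pinpoint [(0.77, [0.6531, 0.1445, 0.0009], [254.0, 166.0])]
pen_white recognise [(0.74, [0.6217, 0.2965, 0.0214], [193.0, 178.0]), (0.65, [0.6514, -0.0666, 0.0094], [335.0, 165.0])]
pen_white pinpoint [(0.74, [0.6504, -0.0654, 0.001], [334.0, 166.0])]
drill_handpiece recognise [(0.44, [0.4408, 0.2799, 0.0115], [199.0, 249.0]), (0.22, [0.4696, -0.3693, 0.0047], [455.0, 233.0])]
drill_handpiece pinpoint [(0.54, [0.6373, 0.3037, 0.0003], [193.0, 173.0])]
1.05 [0.1283 0.5091 0.3039] [ 0.1231  0.9924 -0.      0.    ] 0.08554232063031289
cam [ 0.433  -0.0145  1.0254]
```

View pics/top0.png

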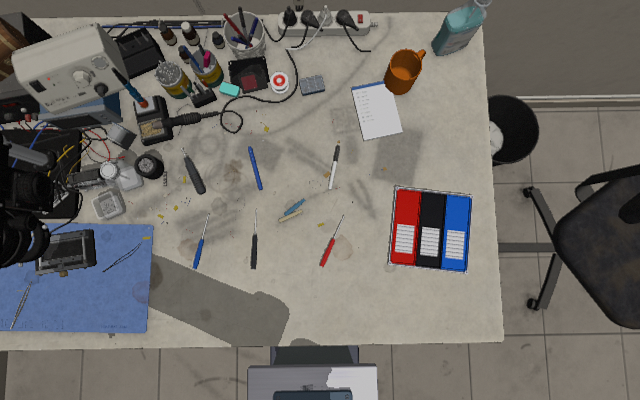

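The top view shows the tray at right (389–473, 185–273) with bays red, black and blue from left to right. The drivers are blue (202,240), black (254,240) and red (331,241), with handles down towards the robot. The drill is at (194,172), the blue pen at (255,167) and the white pen at (334,166). All of this agrees with the networks. Next I'll get the axes by segmentation in both cameras.

```bash
cat > seg.py <<'E'
from h import *
np.set_printoptions(precision=4,suppress=True)
def mask(img,col):
    h,s,v=[x.astype(int) for x in cv2.split(cv2.cvtColor(img,cv2.COLOR_RGB2HSV))]
    if col=='red': return ((h<10)|(h>170))&(s>140)&(v>70)
    if col=='blue': return (h>100)&(h<125)&(s>140)&(v>50)
    return (v<70)
def handle(p,col,xyz,z=0.008,win=45,zero=None):
    u0,v0=pix(p,xyz).round().astype(int)
    m=mask(p['color'],col).astype(np.uint8)
    w=np.zeros_like(m); w[max(v0-win,0):v0+win,max(u0-win,0):u0+win]=1; m*=w
    n,l,st,c=cv2.connectedComponentsWithStats(m,connectivity=8)
    best=min([i for i in range(1,n) if st[i,4]>25],key=lambda i:np.hypot(*(c[i]-[u0,v0])))
    ys,xs=np.nonzero(l==best)
    W=np.array([ground(p,(x,y),z)[:2] for x,y in zip(xs,ys)])
    c=W.mean(0); ev,V=np.linalg.eigh(np.cov((W-c).T)); d=V[:,1]; d=d*(-np.sign(d[0]) or 1)
    t=(W-c)@d; s=(W-c)@V[:,0]
    mid=c+d*(t.max()+t.min())/2
    return dict(c=c,mid=mid,d=d,yaw=np.degrees(np.arctan2(-d[1],-d[0])),L=np.ptp(t),Wd=np.ptp(s),n=len(xs))
E
python3 - <<'E'
from seg import *
D={'red':[.4335,-.0462,.01],'blue':[.4378,.2795,.01],'black':[.4361,.1433,.01]}
B={'red':(.4872,-.243,.01),'blue':(.4717,-.3722,.01),'black':(.482,-.3036,.01)}
for cam in ('top','scene'):
    p=shot(cam,cam+'1')
    print(cam,-p['R'].T@p['t'])
    for k in D:
        try:
            r=handle(p,k,D[k]); print(k,r['c'],r['mid'],'shaft dir deg',round(r['yaw'],2),round(r['L'],4),round(r['Wd'],4),r['n'])
        except Exception as e: print(k,e)
    # tray quad: dark/colour bays union
    m=np.zeros(p['color'].shape[:2],np.uint8)
    for k in B: m|=mask(p['color'],k).astype(np.uint8)
    u,v=pix(p,B['black']).round().astype(int); w=np.zeros_like(m); cv2.circle(w,(int(u),int(v)),75 if cam=='top' else 140,1,-1)
    m=cv2.morphologyEx(m*w,cv2.MORPH_CLOSE,np.ones((5,5)))
    cs,_=cv2.findContours(m,cv2.RETR_EXTERNAL,cv2.CHAIN_APPROX_NONE); c=max(cs,key=cv2.contourArea)
    W=np.array([ground(p,q[0],0.012)[:2] for q in c]); r=cv2.minAreaRect((W*1000).astype(np.float32))
    print('tray rect mm',r, 'uv',u,v)
    if cam=='top':
        big=cv2.resize(cv2.cvtColor(p['color'],cv2.COLOR_RGB2BGR)[140:290,180:480],None,fx=2.6,fy=2.6,interpolation=cv2.INTER_CUBIC); cv2.imwrite('pics/topc.png',big)
E
```

```text
top [ 0.433  -0.0145  1.0254]
red [ 0.4266 -0.0419] [ 0.4273 -0.0423] shaft dir deg -25.74 0.0731 0.011 121
blue [0.4285 0.2835] [0.4297 0.2832] shaft dir deg -12.63 0.0736 0.0118 123
black [0.4302 0.1426] [0.4324 0.1425] shaft dir deg -3.15 0.083 0.013 162
tray rect mm ((481.1680908203125, -303.1662902832031), (197.74014282226562, 189.46517944335938), 82.29521942138672) uv 430 229
scene [0.2122 0.5499 0.8297]
red [ 0.4254 -0.0426] [ 0.4281 -0.0439] shaft dir deg -26.08 0.0688 0.0102 93
blue [0.4275 0.2834] [0.4295 0.283 ] shaft dir deg -13.68 0.0709 0.0082 163
black [0.4299 0.1431] [0.4324 0.143 ] shaft dir deg -3.14 0.0807 0.0126 179
tray rect mm ((454.87939453125, -787.2689208984375), (347.7900695800781, 685.1084594726562), 23.3830509185791) uv 391 156
```

View pics/scene1.png

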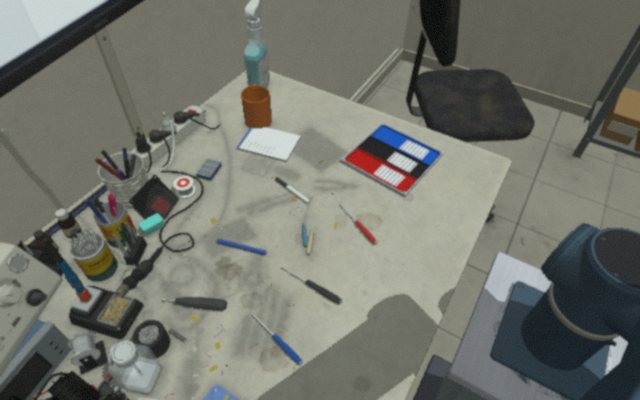

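View pics/topc.png

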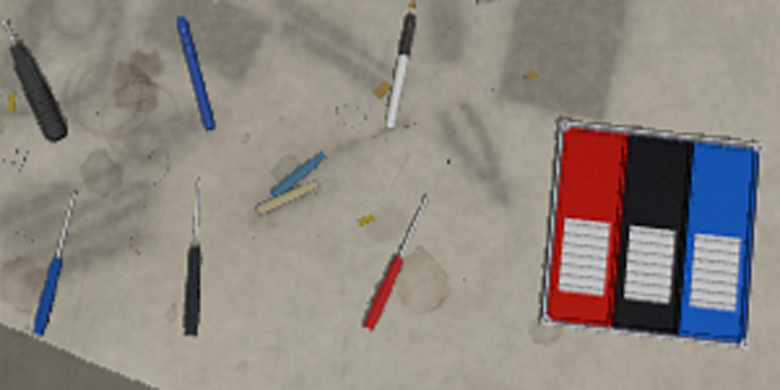

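Both cameras agree on the handles to about 2 mm, and the lengths match the given sizes. Next is a finer tray fit and the first move.

```bash
cat > plan.py <<'E'
from seg import *
from scipy.spatial.transform import Rotation as Ro
def rel(P,phi,base=None):
    """target TCP pos, driver shaft direction phi (deg) -> tool shift cm, az rad"""
    s=manip.get_obs(); pos,R=(s['ee_pos'],Ro.from_quat(s['eef_rot'])) if base is None else base
    d=R.inv().apply(np.array(P)-pos)*100
    x=R.as_matrix()[:,0]; cur=np.degrees(np.arctan2(-x[1],-x[0]))
    dy=(phi-cur+90)%180-90
    tilt=np.array([0,0,-1.])-R.as_matrix()[:,2]
    return d.round(2),round(-np.radians(dy),3),round(cur,2),tilt.round(4)
E
python3 - <<'E'
from plan import *
from scipy.optimize import least_squares
p=read_camera('top'); img=p['color']
hsv=cv2.cvtColor(img,cv2.COLOR_RGB2HSV).astype(int)
B={'red':(.4872,-.243,.01),'blue':(.4717,-.3722,.01),'black':(.482,-.3036,.01)}
# pads
m=((hsv[...,1]<50)&(hsv[...,2]>165)).astype(np.uint8)
m=cv2.morphologyEx(m,cv2.MORPH_CLOSE,np.ones((3,3)))
pad={}
for k,o in {'red':(.4616,-.2363),'black':(.4543,-.3024),'blue':(.4423,-.3678)}.items():
    u,v=pix(p,(*o,.009)).round().astype(int); n,l,st,c=cv2.connectedComponentsWithStats(m)
    W=[]
    i=l[v-2:v+3,u-2:u+3].max(); ys,xs=np.nonzero(l==i)
    W=np.array([ground(p,q,.009)[:2] for q in zip(xs,ys)]); r=cv2.minAreaRect((W*1000).astype(np.float32))
    pad[k]=W.mean(0); print('pad',k,W.mean(0),r,len(xs))
# colour bays
for k in B:
    mm=mask(img,k).astype(np.uint8); n,l,st,c=cv2.connectedComponentsWithStats(mm)
    u,v=pix(p,B[k]).round().astype(int); i=np.bincount(l[v-25:v+25,u-8:u+8].ravel())[1:].argmax()+1
    ys,xs=np.nonzero(l==i); W=np.array([ground(p,q,.009)[:2] for q in zip(xs,ys)]); print('bay',k,cv2.minAreaRect((W*1000).astype(np.float32)))
d=pad['red']-pad['blue']; print('yaw from pads',np.degrees(np.arctan2(-d[0],d[1])),np.linalg.norm(d))
print(rel((.4295,.283,.15),-13)); print(manip.get_obs()['time_s'])
E
```

```text
pad red [ 0.4594 -0.238 ] ((459.549072265625, -238.13735961914062), (42.52982711791992, 68.49617004394531), 82.48790740966797) 459
pad black [ 0.4509 -0.3014] ((451.0589599609375, -301.45343017578125), (42.48012924194336, 68.52930450439453), 82.48655700683594) 459
pad blue [ 0.4423 -0.3646] ((442.5356750488281, -364.5044250488281), (42.54905319213867, 68.56075286865234), 82.13368225097656) 462
bay red ((489.26214599609375, -243.6916046142578), (63.670997619628906, 189.0313720703125), 82.35418701171875)
bay blue ((472.4323425292969, -369.874267578125), (63.94858932495117, 189.54925537109375), 82.30978393554688)
bay black ((481.0247802734375, -306.10272216796875), (65.14973449707031, 190.0284881591797), 82.30843353271484)
yaw from pads -7.693554870054187 0.12768050416562912
(array([-34.73, -14.56,  15.39]), np.float64(-0.02), np.float64(-14.14), array([-0., -0., -0.]))
1.2
```

The pads and bays give a tray yaw of −7.7°, with sizes right and 63.8 mm spacing. Moving over the blue driver.

>>> jog_arm(
  motion=[
    {"x": -6,"y": -2.5,"z": 2.6,"gripper": 3.5},
    {"x": -12,"y": -5,"z": 5.2,"gripper": 3.5},
    {"x": -18,"y": -7.5,"z": 7.8,"gripper": 3.5},
    {"x": -23.5,"y": -9.9,"z": 10.4,"az": -0.02,"gripper": 3.5},
    {"x": -29,"y": -12.2,"z": 13,"az": -0.02,"gripper": 3.5},
    {"x": -34.73,"y": -14.56,"z": 15.39,"az": -0.02,"gripper": 3.5},
    {"x": -34.73,"y": -14.56,"z": 15.39,"az": -0.02,"gripper": 3.5},
    {"x": -34.73,"y": -14.56,"z": 15.39,"az": -0.02,"gripper": 3.5},
  ],
  squeeze=30,
)

```text
schema error: expected keys ax, ay, az, x, y, z, gripper
```

```bash
python3 - <<'E'
from plan import *
s=manip.get_obs(); print(s['time_s'],s['ee_pos'],s['opening'],s['dq'].max() if hasattr(s['dq'],'max') else s['dq'])
print(rel((.429,.2833,.078),-13))
p=shot('scene','s2'); 
E
```

```text
1.2 [0.1283 0.5091 0.3039] 0.08520429280202681 0.0005398388978315437
(array([-34.68, -14.55,  22.59]), np.float64(-0.02), np.float64(-14.14), array([-0., -0., -0.]))
```

All seven keys are required in every row.

>>> jog_arm(
  motion=[
    {"ax": 0,"ay": 0,"az": 0,"x": -6,"y": -2.5,"z": 2.6,"gripper": 3.5},
    {"ax": 0,"ay": 0,"az": 0,"x": -12,"y": -5,"z": 5.2,"gripper": 3.5},
    {"ax": 0,"ay": 0,"az": 0,"x": -18,"y": -7.5,"z": 7.8,"gripper": 3.5},
    {"ax": 0,"ay": 0,"az": -0.02,"x": -23.5,"y": -9.9,"z": 10.4,"gripper": 3.5},
    {"ax": 0,"ay": 0,"az": -0.02,"x": -29,"y": -12.2,"z": 13,"gripper": 3.5},
    {"ax": 0,"ay": 0,"az": -0.02,"x": -34.7,"y": -14.55,"z": 15.4,"gripper": 3.5},
    {"ax": 0,"ay": 0,"az": -0.02,"x": -34.7,"y": -14.55,"z": 15.4,"gripper": 3.5},
    {"ax": 0,"ay": 0,"az": -0.02,"x": -34.7,"y": -14.55,"z": 15.4,"gripper": 3.5},
  ],
  squeeze=30,
)

```text
time_s: 2.25
ee_pos: [0.4299, 0.2814, 0.1485]
eef_rot: [0.115, 0.993, -0.001, -0.001]
contact_force: [-0.2, 0.0, -0.0]
opening: 0.0352
finger_force: 0.0
```

```bash
python3 - <<'E'
from plan import *
s=manip.get_obs(); print(s['time_s'],s['ee_pos'],s['opening'],abs(np.array(s['dq'])).max(),s['contact_force'])
print(rel((.429,.2833,.078),-13))
p=shot('scene','s2'); 
u,v=pix(p,(.43,.28,.05)).round().astype(int)
E
```

```text
2.25 [0.4299 0.2814 0.1485] 0.03524285693706954 0.05017122096176217 [-0.2006  0.024  -0.0187]
(array([0.11, 0.17, 7.05]), np.float64(-0.004), np.float64(-13.22), array([ 0.0023,  0.0012, -0.    ]))
```

View pics/s2.png

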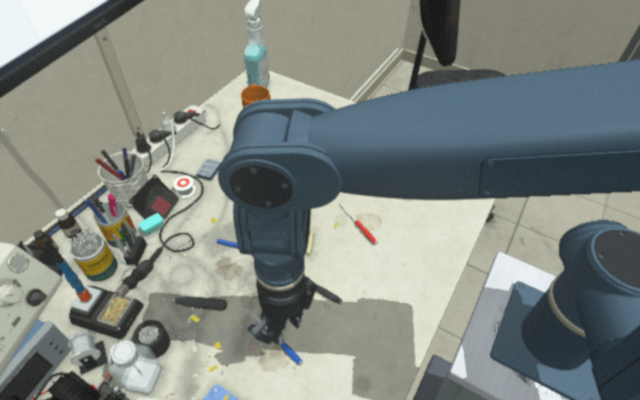

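The gripper hangs over the blue driver handle at (285,345) with the path clear. The arm is still settling by about 1.5 mm, so I'll go straight down from the commanded pose.

>>> jog_arm(
  motion=[
    {"ax": 0,"ay": 0,"az": 0,"x": 0,"y": 0,"z": 2,"gripper": 3.5},
    {"ax": 0,"ay": 0,"az": 0,"x": 0,"y": 0,"z": 4,"gripper": 3.5},
    {"ax": 0,"ay": 0,"az": 0,"x": 0,"y": 0,"z": 5.5,"gripper": 3.5},
    {"ax": 0,"ay": 0,"az": 0,"x": 0,"y": 0,"z": 6.6,"gripper": 3.5},
    {"ax": 0,"ay": 0,"az": 0,"x": 0,"y": 0,"z": 7.2,"gripper": 3.5},
    {"ax": 0,"ay": 0,"az": 0,"x": 0,"y": 0,"z": 7.2,"gripper": 3.5},
    {"ax": 0,"ay": 0,"az": 0,"x": 0,"y": 0,"z": 7.2,"gripper": 3.5},
    {"ax": 0,"ay": 0,"az": 0,"x": 0,"y": 0,"z": 7.2,"gripper": 3.5},
  ],
)

```text
time_s: 3.3
ee_pos: [0.4297, 0.2834, 0.0786]
eef_rot: [0.113, 0.994, 0.0, 0.001]
contact_force: [0.1, 0.8, 0.5]
opening: 0.0349
finger_force: 0.0
```

```bash
python3 - <<'E'
from plan import *
print(rel((.429,.2833,.078),-13))
p=shot('scene','s3'); u,v=pix(p,(.43,.28,.03)).round().astype(int)
cv2.imwrite('pics/s3c.png',cv2.resize(cv2.cvtColor(p['color'],cv2.COLOR_RGB2BGR)[v-50:v+50,u-70:u+70],None,fx=5,fy=5,interpolation=cv2.INTER_CUBIC))
E
```

```text
(array([ 0.07, -0.02,  0.06]), np.float64(-0.0), np.float64(-13.0), array([-0.0011, -0.0005, -0.    ]))
```

View pics/s3c.png

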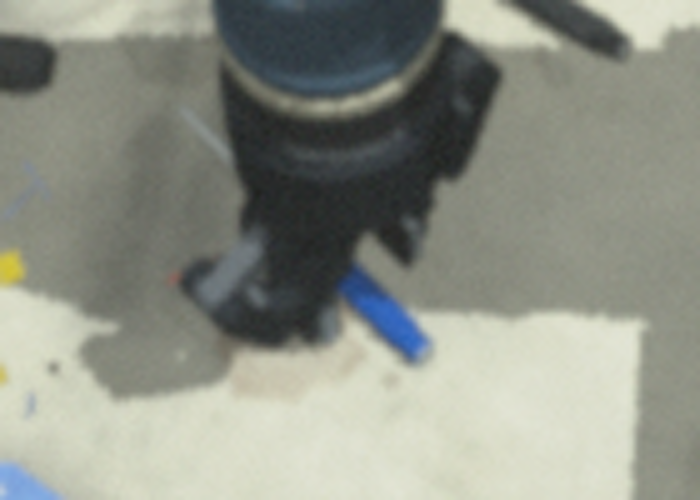

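The fingers straddle the blue handle near the crop centre and nothing is touching. Closing.

>>> jog_arm(
  motion=[
    {"ax": 0,"ay": 0,"az": 0,"x": 0,"y": 0,"z": 0,"gripper": 0.6},
    {"ax": 0,"ay": 0,"az": 0,"x": 0,"y": 0,"z": 0,"gripper": 0.6},
    {"ax": 0,"ay": 0,"az": 0,"x": 0,"y": 0,"z": 0,"gripper": 0.6},
    {"ax": 0,"ay": 0,"az": 0,"x": 0,"y": 0,"z": 0,"gripper": 0.6},
    {"ax": 0,"ay": 0,"az": 0,"x": 0,"y": 0,"z": 0,"gripper": 0.6},
    {"ax": 0,"ay": 0,"az": 0,"x": 0,"y": 0,"z": 0,"gripper": 0.6},
    {"ax": 0,"ay": 0,"az": 0,"x": 0,"y": 0,"z": 0,"gripper": 0.6},
    {"ax": 0,"ay": 0,"az": 0,"x": 0,"y": 0,"z": 0,"gripper": 0.6},
  ],
  squeeze=30,
)

```text
time_s: 4.35
ee_pos: [0.4295, 0.2833, 0.0783]
eef_rot: [0.113, 0.994, 0.0, 0.0]
contact_force: [0.5, 0.3, 4.8]
opening: 0.0115
finger_force: 32.7
```

```bash
python3 - <<'E'
from plan import *
s=manip.get_obs(); print(s['ee_pos'],s['opening'],s['contact_force'])
print(rel((.4408,-.3644,.16),-7.7), rel((.4408,-.3644,.089),-7.7))
E
```

```text
[0.4295 0.2833 0.0783] 0.011479100105277206 [0.5016 0.2767 4.7535]
(array([-15.67, -62.86,  -8.19]), np.float64(-0.092), np.float64(-13.0), array([-0.0008, -0.0003, -0.    ])) (array([-15.67, -62.86,  -1.09]), np.float64(-0.092), np.float64(-13.0), array([-0.0008, -0.0003, -0.    ]))
```

Gripped: the opening is 11.5 mm on a 12 mm handle, with light table contact of 5 N. Lift and traverse.

>>> jog_arm(
  motion=[
    {"ax": 0,"ay": 0,"az": 0,"x": 0,"y": 0,"z": -2,"gripper": 0.6},
    {"ax": 0,"ay": 0,"az": 0,"x": 0,"y": 0,"z": -5,"gripper": 0.6},
    {"ax": 0,"ay": 0,"az": 0,"x": -0.6,"y": -2.5,"z": -8.2,"gripper": 0.6},
    {"ax": 0,"ay": 0,"az": -0.01,"x": -1.6,"y": -6.5,"z": -8.2,"gripper": 0.6},
    {"ax": 0,"ay": 0,"az": -0.02,"x": -2.9,"y": -11.5,"z": -8.2,"gripper": 0.6},
    {"ax": 0,"ay": 0,"az": -0.03,"x": -4.2,"y": -16.8,"z": -8.2,"gripper": 0.6},
    {"ax": 0,"ay": 0,"az": -0.04,"x": -5.5,"y": -22.1,"z": -8.2,"gripper": 0.6},
    {"ax": 0,"ay": 0,"az": -0.05,"x": -6.8,"y": -27.4,"z": -8.2,"gripper": 0.6},
  ],
)

```text
time_s: 5.35
ee_pos: [0.4329, -0.0005, 0.1589]
eef_rot: [0.088, 0.996, 0.0, -0.001]
contact_force: [0.9, -0.3, 0.2]
opening: 0.0113
finger_force: 32.2
```

```bash
python3 - <<'E'
from plan import *
# nominal command tracking: base pose at grip (measured) + row
def cmd(pos,phi,row,az):
    a=np.radians(phi); R=Ro.from_matrix(np.array([[-np.cos(a),-np.sin(a),0],[-np.sin(a),np.cos(a),0],[0,0,-1]]))
    return np.array(pos)+R.apply(np.array(row)/100), R*Ro.from_rotvec([0,0,az])
b=cmd((.4295,.2833,.0783),-13,(-6.8,-27.4,-8.2),-.05); print(b[0])
s=manip.get_obs(); print(s['ee_pos'],s['opening'])
print(rel((.4408,-.3644,.16),-7.7,b)); print(rel((.4408,-.3644,.16),-7.7))
E
```

```text
[0.4341 0.001  0.1603]
[ 0.4329 -0.0005  0.1589] 0.011252158124801402
(array([ -7.09, -35.85,   0.03]), np.float64(-0.043), np.float64(-10.14), array([0., 0., 0.]))
(array([ -7.15, -35.69,  -0.13]), np.float64(-0.042), np.float64(-10.09), array([ 0.0016, -0.0004, -0.    ]))
```

>>> jog_arm(
  motion=[
    {"ax": 0,"ay": 0,"az": 0,"x": -1.1,"y": -5.4,"z": 0,"gripper": 0.6},
    {"ax": 0,"ay": 0,"az": -0.01,"x": -2.2,"y": -10.9,"z": 0,"gripper": 0.6},
    {"ax": 0,"ay": 0,"az": -0.02,"x": -3.3,"y": -16.5,"z": 0,"gripper": 0.6},
    {"ax": 0,"ay": 0,"az": -0.03,"x": -4.4,"y": -22,"z": 0,"gripper": 0.6},
    {"ax": 0,"ay": 0,"az": -0.04,"x": -5.4,"y": -27.5,"z": 0,"gripper": 0.6},
    {"ax": 0,"ay": 0,"az": -0.043,"x": -6.4,"y": -32.3,"z": 0,"gripper": 0.6},
    {"ax": 0,"ay": 0,"az": -0.043,"x": -7.1,"y": -35.3,"z": 0,"gripper": 0.6},
    {"ax": 0,"ay": 0,"az": -0.043,"x": -7.1,"y": -35.85,"z": 0,"gripper": 0.6},
  ],
)

```text
time_s: 6.35
ee_pos: [0.4399, -0.3658, 0.1584]
eef_rot: [0.068, 0.998, 0.001, -0.001]
contact_force: [-0.3, 0.0, -0.5]
opening: 0.011
finger_force: 32.2
```

```bash
python3 - <<'E'
from plan import *
p=shot('top','t4'); s=manip.get_obs(); print(s['ee_pos'],abs(s['dq']).max())
print(rel((.4408,-.3644,.0885),-7.7))
cv2.imwrite('pics/t4c.png',cv2.resize(cv2.cvtColor(p['color'],cv2.COLOR_RGB2BGR)[170:290,370:500],None,fx=4.5,fy=4.5,interpolation=cv2.INTER_CUBIC))
E
```

```text
[ 0.4398 -0.3652  0.1585] 0.031545695192829126
(array([-0.1 ,  0.08,  7.  ]), np.float64(-0.001), np.float64(-7.77), array([ 0.0018, -0.0018, -0.    ]))
```

View pics/t4c.png

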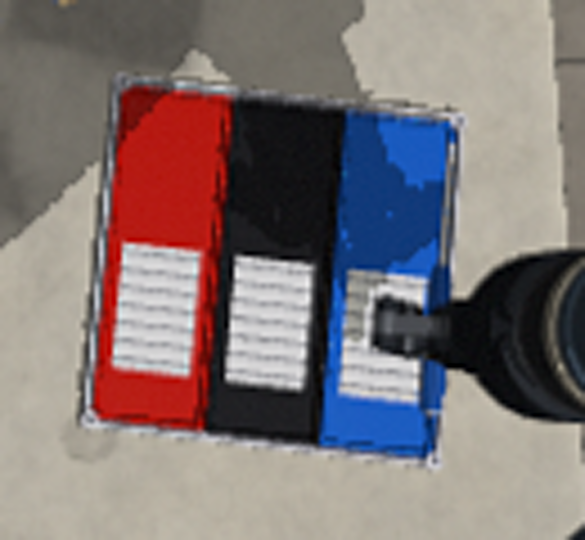

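The gripper is over the blue bay's pad (383,330). A blue edge at about (437,390) fits the raised handle seen with parallax. Lower gently and hold.

>>> jog_arm(
  motion=[
    {"ax": 0,"ay": 0,"az": 0,"x": 0,"y": 0,"z": 2.2,"gripper": 0.6},
    {"ax": 0,"ay": 0,"az": 0,"x": 0,"y": 0,"z": 4.4,"gripper": 0.6},
    {"ax": 0,"ay": 0,"az": 0,"x": 0,"y": 0,"z": 5.8,"gripper": 0.6},
    {"ax": 0,"ay": 0,"az": 0,"x": 0,"y": 0,"z": 6.6,"gripper": 0.6},
    {"ax": 0,"ay": 0,"az": 0,"x": 0,"y": 0,"z": 7.1,"gripper": 0.6},
    {"ax": 0,"ay": 0,"az": 0,"x": 0,"y": 0,"z": 7.1,"gripper": 0.6},
    {"ax": 0,"ay": 0,"az": 0,"x": 0,"y": 0,"z": 7.1,"gripper": 0.6},
    {"ax": 0,"ay": 0,"az": 0,"x": 0,"y": 0,"z": 7.1,"gripper": 0.6},
  ],
)

```text
time_s: 7.4
ee_pos: [0.441, -0.3649, 0.0897]
eef_rot: [0.067, 0.998, -0.0, 0.0]
contact_force: [-0.8, -0.3, -0.3]
opening: 0.0116
finger_force: 32.2
```

```bash
python3 - <<'E'
from plan import *
print(rel((.4408,-.3644,.0885),-7.7))
p=shot('scene','s5')
cv2.imwrite('pics/s5c.png',cv2.resize(cv2.cvtColor(p['color'],cv2.COLOR_RGB2BGR)[90:210,320:470],None,fx=5,fy=5,interpolation=cv2.INTER_CUBIC))
E
```

```text
(array([0.03, 0.04, 0.12]), np.float64(0.0), np.float64(-7.67), array([-0.0009,  0.0009, -0.    ]))
```

View pics/s5c.png

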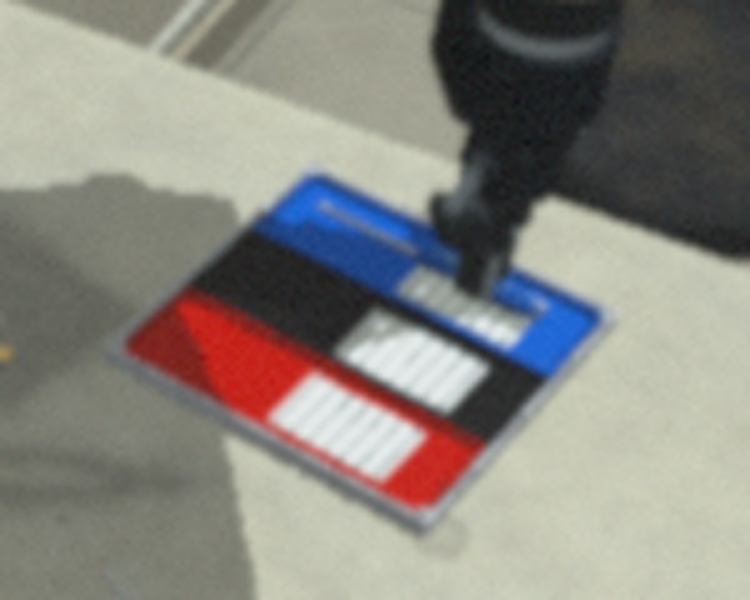

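The driver is in the blue bay with its shaft at (320–415, 205–245) and the handle over the pad. Settle 1.5 mm lower, then release to 2.2 cm.

>>> jog_arm(
  motion=[
    {"ax": 0,"ay": 0,"az": 0,"x": 0,"y": 0.04,"z": 0.1,"gripper": 0.6},
    {"ax": 0,"ay": 0,"az": 0,"x": 0,"y": 0.04,"z": 0.17,"gripper": 0.6},
    {"ax": 0,"ay": 0,"az": 0,"x": 0,"y": 0.04,"z": 0.17,"gripper": 0.6},
    {"ax": 0,"ay": 0,"az": 0,"x": 0,"y": 0.04,"z": 0.17,"gripper": 2.2},
    {"ax": 0,"ay": 0,"az": 0,"x": 0,"y": 0.04,"z": 0.17,"gripper": 2.2},
    {"ax": 0,"ay": 0,"az": 0,"x": 0,"y": 0.04,"z": 0.17,"gripper": 2.2},
    {"ax": 0,"ay": 0,"az": 0,"x": 0,"y": 0.04,"z": 0.17,"gripper": 2.2},
    {"ax": 0,"ay": 0,"az": 0,"x": 0,"y": 0.04,"z": 0.17,"gripper": 2.2},
  ],
)

```text
time_s: 8.45
ee_pos: [0.4408, -0.3641, 0.0872]
eef_rot: [0.067, 0.998, -0.0, 0.0]
contact_force: [0.5, 0.1, -0.5]
opening: 0.0218
finger_force: 0.0
```

```bash
python3 - <<'E'
from plan import *
s=manip.get_obs(); print(s['ee_pos'],s['opening'],s['contact_force'])
print(rel((.4275,-.0428,.15),-25.9))
E
```

```text
[ 0.4408 -0.3641  0.0872] 0.021836174120198226 [ 0.484   0.14   -0.5159]
(array([ 5.6 , 31.66, -6.28]), np.float64(0.318), np.float64(-7.67), array([-0.    ,  0.0001, -0.    ]))
```

>>> jog_arm(
  motion=[
    {"ax": 0,"ay": 0,"az": 0,"x": 0,"y": 0,"z": -2.5,"gripper": 2.2},
    {"ax": 0,"ay": 0,"az": 0,"x": 0.3,"y": 1.6,"z": -6.3,"gripper": 2.4},
    {"ax": 0,"ay": 0,"az": 0.06,"x": 1.2,"y": 6.7,"z": -6.3,"gripper": 3.5},
    {"ax": 0,"ay": 0,"az": 0.12,"x": 2.2,"y": 12.4,"z": -6.3,"gripper": 3.5},
    {"ax": 0,"ay": 0,"az": 0.18,"x": 3.2,"y": 18.2,"z": -6.3,"gripper": 3.5},
    {"ax": 0,"ay": 0,"az": 0.24,"x": 4.2,"y": 24,"z": -6.3,"gripper": 3.5},
    {"ax": 0,"ay": 0,"az": 0.3,"x": 5.2,"y": 29.2,"z": -6.3,"gripper": 3.5},
    {"ax": 0,"ay": 0,"az": 0.318,"x": 5.6,"y": 31.66,"z": -6.3,"gripper": 3.5},
  ],
)

```text
time_s: 9.45
ee_pos: [0.4269, -0.0404, 0.1503]
eef_rot: [0.223, 0.975, 0.0, 0.0]
contact_force: [0.7, -0.4, 0.0]
opening: 0.0349
finger_force: 0.0
```

```bash
python3 - <<'E'
from plan import *
p=shot('top','t6')
print(rel((.4275,-.0428,.08),-25.9))
cv2.imwrite('pics/t6c.png',cv2.resize(cv2.cvtColor(p['color'],cv2.COLOR_RGB2BGR)[170:290,300:500],None,fx=4,fy=4,interpolation=cv2.INTER_CUBIC))
E
```

```text
(array([-0.26, -0.35,  7.03]), np.float64(0.003), np.float64(-25.7), array([ 0.0001, -0.003 , -0.    ]))
```

View pics/t6c.png

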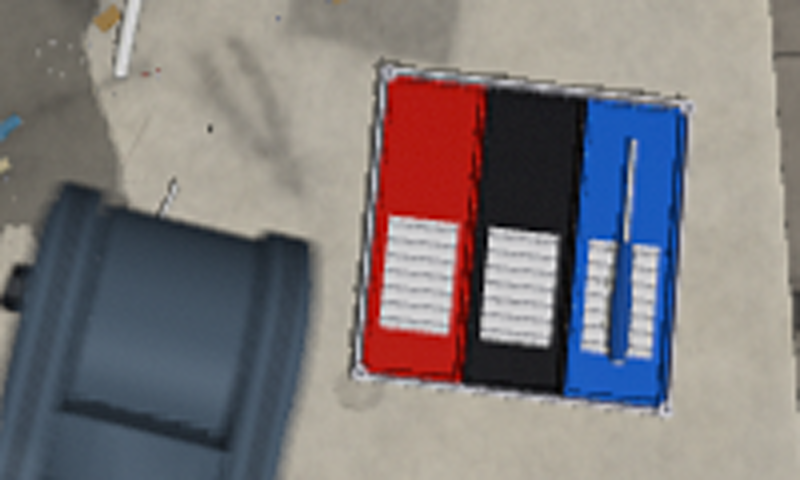

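The blue driver lies centred and straight in its bay, tip at (633,140) and handle end at (618,362). Descending onto red.

>>> jog_arm(
  motion=[
    {"ax": 0,"ay": 0,"az": 0,"x": 0,"y": 0,"z": 2.2,"gripper": 3.5},
    {"ax": 0,"ay": 0,"az": 0,"x": 0,"y": 0,"z": 4.4,"gripper": 3.5},
    {"ax": 0,"ay": 0,"az": 0,"x": 0,"y": 0,"z": 5.8,"gripper": 3.5},
    {"ax": 0,"ay": 0,"az": 0,"x": 0,"y": 0,"z": 6.6,"gripper": 3.5},
    {"ax": 0,"ay": 0,"az": 0,"x": 0,"y": 0,"z": 7.1,"gripper": 3.5},
    {"ax": 0,"ay": 0,"az": 0,"x": 0,"y": 0,"z": 7.1,"gripper": 3.5},
    {"ax": 0,"ay": 0,"az": 0,"x": 0,"y": 0,"z": 7.1,"gripper": 3.5},
    {"ax": 0,"ay": 0,"az": 0,"x": 0,"y": 0,"z": 7.1,"gripper": 3.5},
  ],
)

```text
time_s: 10.5
ee_pos: [0.4279, -0.0429, 0.0798]
eef_rot: [0.224, 0.975, -0.0, 0.001]
contact_force: [-0.3, -0.5, -0.0]
opening: 0.035
finger_force: 0.0
```

```bash
python3 - <<'E'
from plan import *
s=manip.get_obs(); print(s['ee_pos'],rel((.4275,-.0428,.079),-25.9))
E
```

```text
[ 0.4279 -0.0429  0.0798] (array([ 0.05, -0.01,  0.08]), np.float64(0.0), np.float64(-25.88), array([-0.0011,  0.0003, -0.    ]))
```

>>> jog_arm(
  motion=[
    {"ax": 0,"ay": 0,"az": 0,"x": 0,"y": 0,"z": 0.05,"gripper": 0.6},
    {"ax": 0,"ay": 0,"az": 0,"x": 0,"y": 0,"z": 0.05,"gripper": 0.6},
    {"ax": 0,"ay": 0,"az": 0,"x": 0,"y": 0,"z": 0.05,"gripper": 0.6},
    {"ax": 0,"ay": 0,"az": 0,"x": 0,"y": 0,"z": 0.05,"gripper": 0.6},
    {"ax": 0,"ay": 0,"az": 0,"x": 0,"y": 0,"z": 0.05,"gripper": 0.6},
    {"ax": 0,"ay": 0,"az": 0,"x": 0,"y": 0,"z": 0.05,"gripper": 0.6},
    {"ax": 0,"ay": 0,"az": 0,"x": 0,"y": 0,"z": 0.05,"gripper": 0.6},
    {"ax": 0,"ay": 0,"az": 0,"x": 0,"y": 0,"z": 0.05,"gripper": 0.6},
  ],
)

```text
time_s: 11.5
ee_pos: [0.4278, -0.0429, 0.0791]
eef_rot: [0.224, 0.975, 0.0, 0.0]
contact_force: [0.7, -0.6, 4.3]
opening: 0.0114
finger_force: 32.4
```

```bash
python3 - <<'E'
from plan import *
s=manip.get_obs(); print(s['ee_pos'],s['contact_force'],rel((.4579,-.2378,.16),-7.7))
E
```

```text
[ 0.4278 -0.0429  0.0791] [ 0.7148 -0.6369  4.3497] (array([-11.22, -16.22,  -8.09]), np.float64(-0.317), np.float64(-25.88), array([-0.0008,  0.0001, -0.    ]))
```

>>> jog_arm(
  motion=[
    {"ax": 0,"ay": 0,"az": 0,"x": 0,"y": 0,"z": -2,"gripper": 0.6},
    {"ax": 0,"ay": 0,"az": 0,"x": 0,"y": 0,"z": -5,"gripper": 0.6},
    {"ax": 0,"ay": 0,"az": -0.03,"x": -1.4,"y": -2,"z": -8.1,"gripper": 0.6},
    {"ax": 0,"ay": 0,"az": -0.11,"x": -4.2,"y": -6,"z": -8.1,"gripper": 0.6},
    {"ax": 0,"ay": 0,"az": -0.2,"x": -7.2,"y": -10.4,"z": -8.1,"gripper": 0.6},
    {"ax": 0,"ay": 0,"az": -0.28,"x": -9.8,"y": -14.2,"z": -8.1,"gripper": 0.6},
    {"ax": 0,"ay": 0,"az": -0.317,"x": -11.2,"y": -16.2,"z": -8.1,"gripper": 0.6},
    {"ax": 0,"ay": 0,"az": -0.317,"x": -11.2,"y": -16.2,"z": -8.1,"gripper": 0.6},
  ],
)

```text
time_s: 12.5
ee_pos: [0.4569, -0.2386, 0.1584]
eef_rot: [0.069, 0.998, 0.001, -0.001]
contact_force: [-0.2, 0.1, 0.0]
opening: 0.011
finger_force: 31.9
```

>>> jog_arm(
  motion=[
    {"ax": 0,"ay": 0,"az": 0,"x": 0,"y": 0,"z": 2.2,"gripper": 0.6},
    {"ax": 0,"ay": 0,"az": 0,"x": 0,"y": 0,"z": 4.4,"gripper": 0.6},
    {"ax": 0,"ay": 0,"az": 0,"x": 0,"y": 0,"z": 5.8,"gripper": 0.6},
    {"ax": 0,"ay": 0,"az": 0,"x": 0,"y": 0,"z": 6.6,"gripper": 0.6},
    {"ax": 0,"ay": 0,"az": 0,"x": 0,"y": 0,"z": 7,"gripper": 0.6},
    {"ax": 0,"ay": 0,"az": 0,"x": 0,"y": 0,"z": 7,"gripper": 0.6},
    {"ax": 0,"ay": 0,"az": 0,"x": 0,"y": 0,"z": 7,"gripper": 0.6},
    {"ax": 0,"ay": 0,"az": 0,"x": 0,"y": 0,"z": 7,"gripper": 0.6},
  ],
)

```text
time_s: 13.5
ee_pos: [0.4579, -0.2378, 0.0904]
eef_rot: [0.067, 0.998, -0.0, 0.001]
contact_force: [0.7, -0.5, 0.1]
opening: 0.011
finger_force: 31.9
```

```bash
python3 - <<'E'
from plan import *
s=manip.get_obs(); print(s['ee_pos'],s['contact_force'],rel((.4579,-.2378,.0881),-7.7))
E
```

```text
[ 0.4579 -0.2378  0.0904] [ 0.7391 -0.4995  0.0715] (array([-0.  , -0.  ,  0.23]), np.float64(-0.001), np.float64(-7.73), array([-0.001 ,  0.0007, -0.    ]))
```

>>> jog_arm(
  motion=[
    {"ax": 0,"ay": 0,"az": 0,"x": 0,"y": 0,"z": 0.1,"gripper": 0.6},
    {"ax": 0,"ay": 0,"az": 0,"x": 0,"y": 0,"z": 0.2,"gripper": 0.6},
    {"ax": 0,"ay": 0,"az": 0,"x": 0,"y": 0,"z": 0.24,"gripper": 0.6},
    {"ax": 0,"ay": 0,"az": 0,"x": 0,"y": 0,"z": 0.24,"gripper": 2.2},
    {"ax": 0,"ay": 0,"az": 0,"x": 0,"y": 0,"z": 0.24,"gripper": 2.2},
    {"ax": 0,"ay": 0,"az": 0,"x": 0,"y": 0,"z": 0.24,"gripper": 2.2},
    {"ax": 0,"ay": 0,"az": 0,"x": 0,"y": 0,"z": 0.24,"gripper": 2.2},
    {"ax": 0,"ay": 0,"az": 0,"x": 0,"y": 0,"z": 0.24,"gripper": 2.2},
  ],
)

```text
time_s: 14.5
ee_pos: [0.4575, -0.2375, 0.0873]
eef_rot: [0.067, 0.998, 0.0, 0.0]
contact_force: [-0.1, 0.4, 0.4]
opening: 0.022
finger_force: 0.0
```

```bash
python3 - <<'E'
from plan import *
s=manip.get_obs(); print(s['ee_pos'],s['opening'],s['contact_force'],rel((.4324,.1428,.15),-3.15))
E
```

```text
[ 0.4575 -0.2375  0.0873] 0.021983565164690824 [-0.0635  0.4305  0.3782] (array([ 7.6 , 37.34, -6.27]), np.float64(-0.08), np.float64(-7.72), array([-0.0001, -0.    , -0.    ]))
```

>>> jog_arm(
  motion=[
    {"ax": 0,"ay": 0,"az": 0,"x": 0,"y": 0,"z": -2.5,"gripper": 2.2},
    {"ax": 0,"ay": 0,"az": 0,"x": 0.7,"y": 3.4,"z": -6.3,"gripper": 2.4},
    {"ax": 0,"ay": 0,"az": -0.02,"x": 1.9,"y": 9.4,"z": -6.3,"gripper": 3.5},
    {"ax": 0,"ay": 0,"az": -0.04,"x": 3.1,"y": 15.4,"z": -6.3,"gripper": 3.5},
    {"ax": 0,"ay": 0,"az": -0.06,"x": 4.3,"y": 21.4,"z": -6.3,"gripper": 3.5},
    {"ax": 0,"ay": 0,"az": -0.08,"x": 5.5,"y": 27.4,"z": -6.3,"gripper": 3.5},
    {"ax": 0,"ay": 0,"az": -0.08,"x": 6.7,"y": 33.2,"z": -6.3,"gripper": 3.5},
    {"ax": 0,"ay": 0,"az": -0.08,"x": 7.6,"y": 37.35,"z": -6.3,"gripper": 3.5},
  ],
)

```text
time_s: 15.5
ee_pos: [0.4319, 0.1452, 0.1506]
eef_rot: [0.027, 1.0, 0.0, 0.0]
contact_force: [0.9, -0.8, -0.5]
opening: 0.0353
finger_force: 0.0
```

>>> jog_arm(
  motion=[
    {"ax": 0,"ay": 0,"az": 0,"x": 0,"y": 0,"z": 1.5,"gripper": 3.5},
    {"ax": 0,"ay": 0,"az": 0,"x": 0,"y": 0,"z": 3.5,"gripper": 3.5},
    {"ax": 0,"ay": 0,"az": 0,"x": 0,"y": 0,"z": 4.5,"gripper": 3.5},
    {"ax": 0,"ay": 0,"az": 0,"x": 0,"y": 0,"z": 4.5,"gripper": 3.5},
    {"ax": 0,"ay": 0,"az": 0,"x": 0,"y": 0,"z": 5.5,"gripper": 3.5},
    {"ax": 0,"ay": 0,"az": 0,"x": 0,"y": 0,"z": 6.5,"gripper": 3.5},
    {"ax": 0,"ay": 0,"az": 0,"x": 0,"y": 0,"z": 7.05,"gripper": 3.5},
    {"ax": 0,"ay": 0,"az": 0,"x": 0,"y": 0,"z": 7.05,"gripper": 3.5},
  ],
)

```text
time_s: 16.5
ee_pos: [0.4319, 0.1428, 0.0791]
eef_rot: [0.027, 1.0, -0.0, -0.001]
contact_force: [0.4, -0.3, 0.0]
opening: 0.0346
finger_force: 0.0
```

```bash
python3 - <<'E'
from plan import *
p=shot('top','t7')
s=manip.get_obs(); print(s['ee_pos'],s['contact_force'],rel((.4324,.1428,.079),-3.15))
cv2.imwrite('pics/t7c.png',cv2.resize(cv2.cvtColor(p['color'],cv2.COLOR_RGB2BGR)[170:290,300:500],None,fx=4,fy=4,interpolation=cv2.INTER_CUBIC))
E
```

```text
[0.4322 0.1428 0.0796] [-0.3879 -0.1798 -0.0006] (array([-0.02, -0.  ,  0.06]), np.float64(0.0), np.float64(-3.14), array([ 0.0005,  0.0001, -0.    ]))
```

View pics/t7c.png

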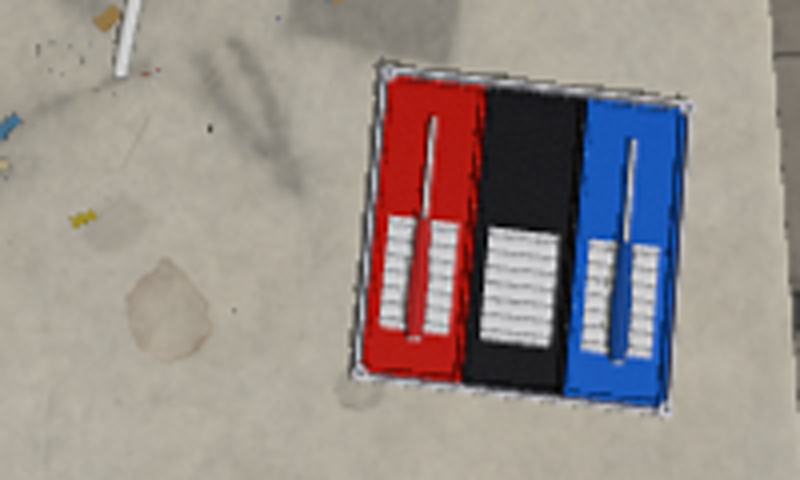

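Red is also centred and straight, from (433,117) to (415,340). Gripping black.

>>> jog_arm(
  motion=[
    {"ax": 0,"ay": 0,"az": 0,"x": 0,"y": 0,"z": 0,"gripper": 0.8},
    {"ax": 0,"ay": 0,"az": 0,"x": 0,"y": 0,"z": 0,"gripper": 0.8},
    {"ax": 0,"ay": 0,"az": 0,"x": 0,"y": 0,"z": 0,"gripper": 0.8},
    {"ax": 0,"ay": 0,"az": 0,"x": 0,"y": 0,"z": 0,"gripper": 0.8},
    {"ax": 0,"ay": 0,"az": 0,"x": 0,"y": 0,"z": 0,"gripper": 0.8},
    {"ax": 0,"ay": 0,"az": 0,"x": 0,"y": 0,"z": 0,"gripper": 0.8},
    {"ax": 0,"ay": 0,"az": 0,"x": 0,"y": 0,"z": 0,"gripper": 0.8},
    {"ax": 0,"ay": 0,"az": 0,"x": 0,"y": 0,"z": 0,"gripper": 0.8},
  ],
)

```text
time_s: 17.55
ee_pos: [0.4328, 0.143, 0.0803]
eef_rot: [0.027, 1.0, 0.0, 0.001]
contact_force: [0.5, -0.4, 5.3]
opening: 0.0132
finger_force: 31.6
```

```bash
python3 - <<'E'
from plan import *
s=manip.get_obs(); print(s['ee_pos'],s['contact_force'],rel((.4494,-.3012,.16),-7.7))
E
```

```text
[0.4328 0.143  0.0803] [ 0.4657 -0.3983  5.3394] (array([ -4.09, -44.26,  -7.98]), np.float64(0.08), np.float64(-3.14), array([-0.0011, -0.0002, -0.    ]))
```

>>> jog_arm(
  motion=[
    {"ax": 0,"ay": 0,"az": 0,"x": 0,"y": 0,"z": -2,"gripper": 0.8},
    {"ax": 0,"ay": 0,"az": 0,"x": 0,"y": 0,"z": -5,"gripper": 0.8},
    {"ax": 0,"ay": 0,"az": 0,"x": -0.2,"y": -2.5,"z": -8,"gripper": 0.8},
    {"ax": 0,"ay": 0,"az": 0,"x": -0.6,"y": -6.5,"z": -8,"gripper": 0.8},
    {"ax": 0,"ay": 0,"az": 0,"x": -1,"y": -11.3,"z": -8,"gripper": 0.8},
    {"ax": 0,"ay": 0,"az": 0,"x": -1.5,"y": -16.3,"z": -8,"gripper": 0.8},
    {"ax": 0,"ay": 0,"az": 0,"x": -2,"y": -21.3,"z": -8,"gripper": 0.8},
    {"ax": 0,"ay": 0,"az": 0,"x": -2.4,"y": -26,"z": -8,"gripper": 0.8},
  ],
)

```text
time_s: 18.55
ee_pos: [0.4411, -0.1194, 0.1585]
eef_rot: [0.028, 1.0, 0.0, -0.001]
contact_force: [0.7, 0.0, 1.6]
opening: 0.0129
finger_force: 31.0
```

>>> jog_arm(
  motion=[
    {"ax": 0,"ay": 0,"az": 0.02,"x": -0.4,"y": -4.5,"z": 0,"gripper": 0.8},
    {"ax": 0,"ay": 0,"az": 0.04,"x": -0.8,"y": -9,"z": 0,"gripper": 0.8},
    {"ax": 0,"ay": 0,"az": 0.06,"x": -1.2,"y": -13,"z": 0,"gripper": 0.8},
    {"ax": 0,"ay": 0,"az": 0.08,"x": -1.5,"y": -16.5,"z": 0,"gripper": 0.8},
    {"ax": 0,"ay": 0,"az": 0.08,"x": -1.7,"y": -18.25,"z": 0,"gripper": 0.8},
    {"ax": 0,"ay": 0,"az": 0.08,"x": -1.7,"y": -18.25,"z": 0,"gripper": 0.8},
    {"ax": 0,"ay": 0,"az": 0.08,"x": -1.7,"y": -18.25,"z": 0,"gripper": 0.8},
    {"ax": 0,"ay": 0,"az": 0.08,"x": -1.7,"y": -18.25,"z": 0,"gripper": 0.8},
  ],
)

```text
time_s: 19.55
ee_pos: [0.4492, -0.2999, 0.1598]
eef_rot: [0.067, 0.998, 0.0, -0.0]
contact_force: [-0.4, -0.4, 0.3]
opening: 0.0128
finger_force: 31.0
```

```bash
python3 - <<'E'
from plan import *
s=manip.get_obs(); print(s['ee_pos'],s['contact_force'],rel((.4494,-.3012,.0895),-7.7))
E
```

```text
[ 0.4492 -0.2999  0.1598] [-0.3609 -0.3697  0.3439] (array([-0.04, -0.13,  7.03]), np.float64(0.001), np.float64(-7.63), array([ 0.0003, -0.0006, -0.    ]))
```

>>> jog_arm(
  motion=[
    {"ax": 0,"ay": 0,"az": 0,"x": 0,"y": -0.05,"z": 2.2,"gripper": 0.8},
    {"ax": 0,"ay": 0,"az": 0,"x": 0,"y": -0.05,"z": 4.4,"gripper": 0.8},
    {"ax": 0,"ay": 0,"az": 0,"x": 0,"y": -0.05,"z": 5.8,"gripper": 0.8},
    {"ax": 0,"ay": 0,"az": 0,"x": 0,"y": -0.05,"z": 6.5,"gripper": 0.8},
    {"ax": 0,"ay": 0,"az": 0,"x": 0,"y": -0.05,"z": 6.9,"gripper": 0.8},
    {"ax": 0,"ay": 0,"az": 0,"x": 0,"y": -0.05,"z": 6.9,"gripper": 0.8},
    {"ax": 0,"ay": 0,"az": 0,"x": 0,"y": -0.05,"z": 6.9,"gripper": 0.8},
    {"ax": 0,"ay": 0,"az": 0,"x": 0,"y": -0.05,"z": 6.9,"gripper": 0.8},
  ],
)

```text
time_s: 20.55
ee_pos: [0.4494, -0.302, 0.0914]
eef_rot: [0.067, 0.998, -0.0, 0.0]
contact_force: [0.1, 0.5, 0.1]
opening: 0.0132
finger_force: 31.0
```

```bash
python3 - <<'E'
from plan import *
s=manip.get_obs(); print(s['ee_pos'],s['contact_force'],rel((.4494,-.3012,.0887),-7.7))
E
```

```text
[ 0.4494 -0.302   0.0914] [0.1023 0.518  0.1409] (array([0.01, 0.08, 0.27]), np.float64(-0.0), np.float64(-7.72), array([-0.0009,  0.0007, -0.    ]))
```

>>> jog_arm(
  motion=[
    {"ax": 0,"ay": 0,"az": 0,"x": 0,"y": 0.06,"z": 0.1,"gripper": 0.8},
    {"ax": 0,"ay": 0,"az": 0,"x": 0,"y": 0.06,"z": 0.2,"gripper": 0.8},
    {"ax": 0,"ay": 0,"az": 0,"x": 0,"y": 0.06,"z": 0.27,"gripper": 0.8},
    {"ax": 0,"ay": 0,"az": 0,"x": 0,"y": 0.06,"z": 0.27,"gripper": 0.8},
    {"ax": 0,"ay": 0,"az": 0,"x": 0,"y": 0.06,"z": 0.27,"gripper": 2.4},
    {"ax": 0,"ay": 0,"az": 0,"x": 0,"y": 0.06,"z": 0.27,"gripper": 2.4},
    {"ax": 0,"ay": 0,"az": 0,"x": 0,"y": 0.06,"z": 0.27,"gripper": 2.4},
    {"ax": 0,"ay": 0,"az": 0,"x": 0,"y": 0.06,"z": 0.27,"gripper": 2.4},
  ],
)

```text
time_s: 21.55
ee_pos: [0.4491, -0.3011, 0.0882]
eef_rot: [0.067, 0.998, -0.0, 0.0]
contact_force: [0.3, -0.5, -0.1]
opening: 0.024
finger_force: 0.0
```

>>> jog_arm(
  motion=[
    {"ax": 0,"ay": 0,"az": 0,"x": 0,"y": 0,"z": -2.5,"gripper": 2.4},
    {"ax": 0,"ay": 0,"az": 0,"x": 0.3,"y": 2,"z": -6.3,"gripper": 2.4},
    {"ax": 0,"ay": 0,"az": 0,"x": 0.9,"y": 7,"z": -8,"gripper": 2.4},
    {"ax": 0,"ay": 0,"az": 0,"x": 1.7,"y": 13,"z": -8,"gripper": 2.4},
    {"ax": 0,"ay": 0,"az": 0,"x": 2.5,"y": 19,"z": -8,"gripper": 2.4},
    {"ax": 0,"ay": 0,"az": 0,"x": 3.2,"y": 24,"z": -8,"gripper": 2.4},
    {"ax": 0,"ay": 0,"az": 0,"x": 3.6,"y": 27,"z": -8,"gripper": 2.4},
    {"ax": 0,"ay": 0,"az": 0,"x": 3.6,"y": 27,"z": -8,"gripper": 2.4},
  ],
)

```text
time_s: 22.55
ee_pos: [0.4496, -0.027, 0.1682]
eef_rot: [0.065, 0.998, 0.0, 0.0]
contact_force: [-0.6, -0.4, 0.1]
opening: 0.024
finger_force: 0.0
```

```bash
python3 - <<'E'
from plan import *
p=shot('top','t8')
u=np.array([np.cos(np.radians(-7.7)),np.sin(np.radians(-7.7))]); n=np.array([-u[1],u[0]])
for k,o in {'red':(.4594,-.238),'blue':(.4423,-.3646),'black':(.4509,-.3014)}.items():
    r=[a for a in finder.pinpoint(p,'driver_'+k)][:1]
    for a in r: d=np.array(a['xyz'][:2])-np.array(o); print(k,a['p'],'along (want 30)',d@u*1000,'across',d@n*1000)
cv2.imwrite('pics/t8c.png',cv2.resize(cv2.cvtColor(p['color'],cv2.COLOR_RGB2BGR)[175:285,380:485],None,fx=5,fy=5,interpolation=cv2.INTER_CUBIC))
E
```

```text
red 0.56 along (want 30) 27.493213125910952 across 1.9008503395163057
blue 0.69 along (want 30) 32.79118521639397 across -0.7128619109929984
black 0.47 along (want 30) 27.643123281865243 across 3.031127714828154
```

View pics/t8c.png

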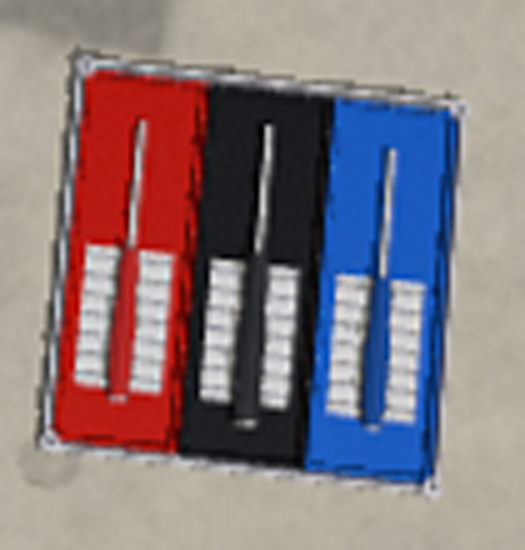

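View pics/t8.png

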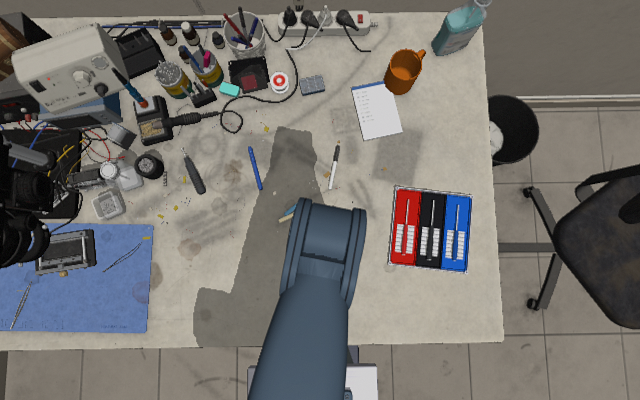

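All three drivers lie centred and straight in their matching bays, with handles towards the robot. The pens and drill are where they were, at (255,167), (334,166) and (194,172), and the arm is clear. Handing in.

```bash
python3 -c "
from bench import manip
print(manip.finish_job())"
```

```text
the job is handed in; nothing more can be done
None
```

All three screwdrivers lie centred and straight in their matching bays with handles towards the robot. The pens and drill hand piece are untouched, and the job was handed in at about 23 s.

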